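# Load the spring balance with its S-hook weight

### The job

Take the weighted S-hook out of its slotted block, work its upper end through the small hole in the flat lug of the spring balance, feeling for the hole with a light touch, and let the weight down gently until it hangs freely from the hole and the sprung lug carries it. Leave the things standing around where they are.

Things in the scene. Friction and masses are not known exactly. Their poses are not given: they have to be found in the camera images.
- shook_grip (a point): Weighted steel S-hook, 0.45 kg: a block 32 (x) x 46 (y) x 40 (z) mm with a wire hook above and one below. This point is on the block's centre axis, 10 mm below its top: grip here across the 46 mm (y). z is up; the upper hook opens towards +y. At the start the block stands on a grey slotted block, 80 x 80 x 40 mm, with its lower hook (24 mm deep) in the slot: lift straight up.
- shook_bar (a point): Middle of the S-hook's upper bar, 27.5 mm above the grip point. 5 mm round wire, all in the y-z plane: stem up from the block at y -8 mm, level bar at this height to y +8 mm, there a tip turned down, its end 6.5 mm below this point. Bar and tip pass through a hole as one piece 9 mm high, 5 mm wide, ending at y +10.5 mm. Between stem and tip 11 mm; from tip down to block 11 mm. Same axes.
- balance: Spring balance, fixed: grey foot 150 x 130 x 12 mm, steel column, grey head 46 mm wide, 110 to 207 mm high. Origin at the column's axis on the worktop; x points away from the lug, z up. A flat upright steel lug, 3 mm thick (y), 23 mm high, stands out of a dark carrier in the head along -x. Weight and fingers hang on both sides of it: the block is wider than the lug.
- balance_mid (a point): The lug has a round 12 mm hole through it along y, its centre 12.5 mm from the lug's free end, 11.5 mm from its lower and its upper edge. This point, fixed to the head 150 mm up, 105 mm in front of the column, is the hole's centre at mid adjustment. In truth the hole is up to 7 mm higher or lower and 12 mm nearer or farther along x (not measured; y exact): feel for lower edge and free end, or search.
- lug (a joint): Downward travel of the sprung lug on its vertical slide, m. 0 = unloaded, against its upper stop; it begins to move at about 2.4 N and then gives 3.3 mm per newton; the freely hanging S-hook brings it down 6 to 7.5 mm.
- beaker_100: Small glass beaker, 53 mm wide, 70 mm high; origin at its underside. Bystander.
- specimen_cup_1: Lidded specimen cup, 51 mm wide, 64 mm high; origin at its underside. Bystander.
- bench_timer: Small bench timer, 39 x 68 x 51 mm; origin at its underside. Bystander.
- petri_1: Petri dish, 60 mm wide, 16 mm high; origin at its underside. Bystander.

How it is judged:
By the outcome, as a careful person would: the job done as asked, in the order asked, and still so for the second after the job is handed in, with the robot touching nothing.
It also fails if it takes over 69 s, if anything falls off the work surface, if the arm or the gripper's body presses on something with over 40 N, if the wrist force passes 120 N, or if a joint passes its speed limit or range.

### The arm

A 6-joint arm with a two-finger parallel gripper is mounted at the origin on a cart in front of the work surface, level with it; the furniture and walls round the work are solid. World frame = base frame: x ahead of the robot, y to its left, z up, the work surface at z = 0. Lengths are in m, angles in rad, forces in N, time in s.
With the tool pointing down it reaches from about 0.25 to 0.775 m from the base axis. Payload 4 kg.
Tool frame: the origin (TCP) lies midway between the tips of the shut fingers; the grasp point (between the pads) lies 19 mm behind it; z points along the fingers, x is the direction in which the jaws open and shut, and the axes are right-handed (so a half turn about z gives the same grasp; the last joint's range is limited). The gripper opens to 85 mm and grips with 20 to 120 N. Pads are 22 mm wide; open, the fingers measure 114 mm over their backs; the gripper's body (76 mm by 85 mm) begins 54 mm behind the grasp point. The pads swing forward as they close: fully open they stand 13 mm farther back than shut.
Start: joints at [-1.33, 0.087, 1.371, -0, 1.684, -0.103], TCP at [0.185, -0.518, 0.231] pointing down, gripper open.
Joint ranges: [-3.1, 3.1], [-0.76, 2.03], [0.27, 2.55], [-1.08, 4.22], [0.17, 2.65], [-2.57, 2.57]. Speed limits (rad/s): [2.79, 2.79, 3.14, 3.14, 3.14, 3.14].

### API

Orientations are given as a unit quaternion [w, x, y, z].
In Python, from rig import env, optics gives the robot as it stands.
- The arm moves only by the tool arm_command, never from a script. Its argument "motion" is one flat list of numbers, 7 for each row, row after row: the turn, a rotation vector about the tool's x, y, z in degrees, then the shift along the tool's x, y, z in units of 40 mm (1.0 is 40 mm), then the finger opening in mm, from 0 to 85.4. In form: [ax, ay, az, x, y, z, grip, ax, ay, az, x, y, z, grip, ...]. A call has 1 to 10 rows; each row is the pose to reach, as a shift and turn from the pose commanded when the call began, along the tool's axes at that moment; what a row does not reach only later rows make up. A row lasts 1/12 s, in which the tool goes at most 41.7 mm and 7.16 degrees, less where a joint would pass 70% of its speed; a pose out of reach is approached as far as the arm can. A call with a gripper value outside its range is refused whole. The fingers move at their own pace and stop on an object; "squeeze" is the grip in N (left out, the last holds). Time passes only in rows, so rows that repeat a pose let the fingers close. It gives the time, the measured TCP pose, the force and the opening at its end, in the units of the state.
- env.observe(): the state, without advancing time (a new reading comes with each control period).
- optics.get_image(name): name is "scene" or "top" or "wrist"; returns the picture (400x640x3 uint8, red, green, blue); there is no depth.
- optics.calibration(name): a dict with "vfov" (degrees; the focal length in pixels is half the picture's height over the tangent of half this angle, whatever the lens; pixels are square), "cx", "cy" (the principal point, pixels), "eye" and "orientation" of the camera in the world. Camera axes: x right, y down, z forward; pixel columns grow to the right and rows downward; lengths in m; the calibration is good to about 2 mm. The wrist camera is an equidistant fisheye: a pixel r from the principal point sees the ray r / f radians off the axis. A picture is of the moment at which its call begins: read the wrist's pose just before it. calibration takes no time and is no camera call; for the wrist camera it gives the pose at the moment of the call.
- env.sign_off(): hands the job in, once; it reports no verdict.
The state is a dict: "t": time; "joints": joint angles; "joint_velocities": joint speeds; "joint_torque": joint torques, N m; "position": TCP position; "ee_rot": TCP orientation; "ft_force": force on the tool from outside, world axes, zero at the start; "ft_torque": the same for the moment, N m; "finger_gap": finger opening in m.
Only numpy, scipy, OpenCV 4.12 (cv2) and the standard library are available. Lean on these libraries where they do the work, as an engineer would, in place of code of your own. Each camera call takes 0.05 s, during which the arm holds its last target. There are 200 camera calls.

## Working session

There is one attempt and no reset: what is moved stays moved. The work goes in short steps, Python scripts to look and compute and a tool call to move; the robot and the scene stay as the last step left them, time stands still between calls to the robot, and variables do not carry over. Pictures are saved under pics/ and viewed, about 8 in all and at most 12, crops included, and the job is handed in when it is done.

Besides the shell and the picture viewer there is one more tool, called after "Request:" by a JSON object that holds its "name" and its "arguments", one argument or row to a line. arm_command: Moves the arm, as the interface text tells. Its arguments: {"type":"object","properties":{"motion":{"type":"array"},"squeeze":{"type":"number"}},"required":["motion"]}

```bash
ls; mkdir -p pics; python3 - <<'E'
from rig import env, optics
import cv2
for n in("scene","top"):
    im=optics.get_image(n); cv2.imwrite(f"pics/{n}0.png",im[:,:,::-1]); print(n,optics.calibration(n))
print(env.observe())
E
```

```text
pics
scene {'vfov': 44.181587059538614, 'cx': 313.4790242519641, 'cy': 203.39490219574816, 'eye': array([-0.05414009,  0.94902645,  0.76114715]), 'orientation': array([ 0.14215393, -0.22224047,  0.83388172, -0.48481204])}
top {'vfov': 49.95944130550124, 'cx': 324.48951409109486, 'cy': 199.99185535640333, 'eye': array([0.38265736, 0.00313366, 1.19219383]), 'orientation': array([-0.05077467,  0.71254932, -0.69844319,  0.04327254])}
{'t': 0.1, 'joints': array([-1.33014653e+00,  8.79230564e-02,  1.37212152e+00, -2.78535560e-05,
        1.68360051e+00, -1.03088647e-01]), 'joint_velocities': array([-0.00112181, -0.00229796, -0.00453064,  0.00064337,  0.00092316,
        0.00077844]), 'joint_torque': array([ 1.89902756e-03, -3.53013396e+01, -3.14218855e+01, -7.39158895e-05,
        7.93316402e-03,  2.38015423e-05]), 'position': array([ 0.18524009, -0.51738822,  0.23022391]), 'ee_rot': array([-6.63623324e-04,  8.17619977e-01, -5.75757345e-01, -7.82891550e-04]), 'ft_force': array([-0.09263087,  0.33143786,  0.52992648]), 'ft_torque': array([-2.04137069e-02, -5.68278227e-03,  3.84620409e-05]), 'finger_gap': 0.08553804373588343}
```

View pics/scene0.png

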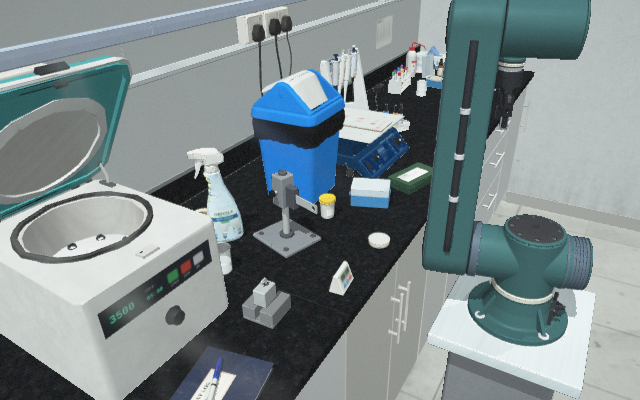

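View pics/top0.png

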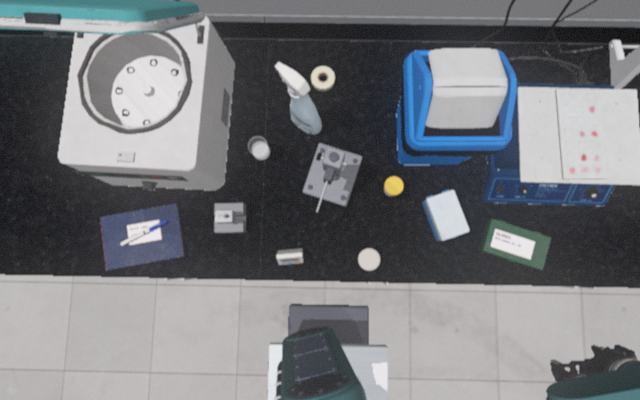

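The scene shows the S-hook block in its slotted block at about (265,295) and the balance at (287,200). In the top view the slotted block is at (230,217), the balance is at (333,175), and its lug points to (319,210). I'll zoom in on these.

```bash
cat >h.py <<'E'
import numpy as np, cv2
from scipy.spatial.transform import Rotation as R
def q(w): return R.from_quat([w[1],w[2],w[3],w[0]])
def ray(c,uv,h=400):
    f=h/2/np.tan(np.radians(c['vfov']/2)); d=np.array([(uv[0]-c['cx'])/f,(uv[1]-c['cy'])/f,1.])
    return c['eye'], q(c['orientation']).apply(d)
def atz(c,uv,z):
    e,d=ray(c,uv); return e+d*(z-e[2])/d[2]
def proj(c,p):
    v=q(c['orientation']).inv().apply(np.atleast_2d(p)-c['eye']); f=200/np.tan(np.radians(c['vfov']/2))
    return v[:,:2]/v[:,2:]*f+[c['cx'],c['cy']]
E
python3 - <<'E'
import cv2,numpy as np
t=cv2.imread("pics/top0.png"); s=cv2.imread("pics/scene0.png")
z=lambda im,x,y,w,h,k: cv2.resize(im[y:y+h,x:x+w],None,fx=k,fy=k,interpolation=cv2.INTER_CUBIC)
a=np.hstack([z(t,208,195,45,45,6),z(t,295,138,75,78,6)[:468,:]][0:1]) 
out=np.zeros((600,800,3),np.uint8)
out[:300,:300]=cv2.resize(t[192:242,205:255],(300,300),interpolation=cv2.INTER_CUBIC)
out[:480,310:790]=cv2.resize(t[138:218,295:375],(480,480),interpolation=cv2.INTER_CUBIC)
out[300:600,:300]=cv2.resize(s[270:330,235:295],(300,300),interpolation=cv2.INTER_CUBIC)
cv2.imwrite("pics/c1.png",out)
E
```

```text
(no output)
```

View pics/c1.png

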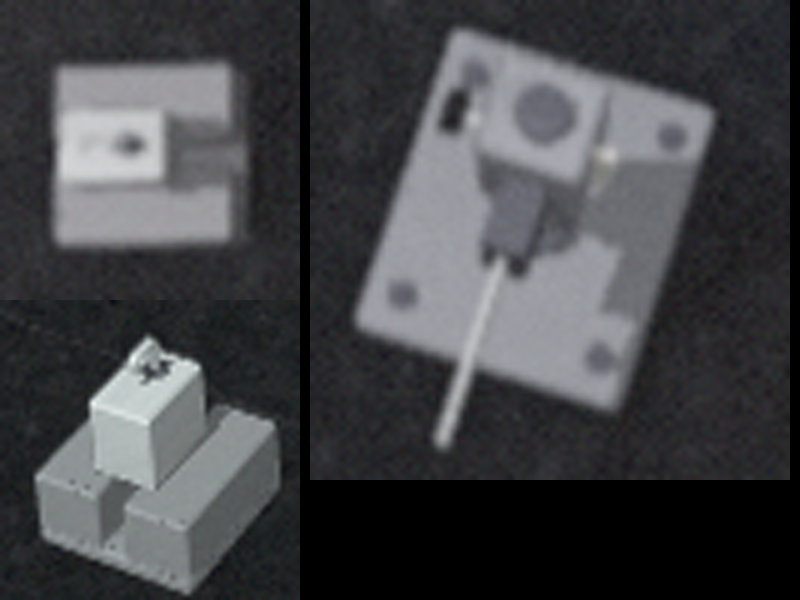

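The crops show the block top at crop pixels (58..165, 108..183), with the stem at (129,143), so the hook opens to image left (+y). The foot corners are (455,28), (713,107), (615,410) and (357,328). The lug runs from (500,260) to (442,445).

```bash
python3 - <<'E'
from h import *
from rig import env,optics
c=optics.calibration("top"); s=optics.calibration("scene")
t=cv2.imread("pics/top0.png"); g=cv2.cvtColor(t,6)
A=lambda p:(np.array(p)/6+[205-.4,192-.4]); B=lambda p:((np.array(p)-[310,0])/6+[295-.4,138-.4])
# block top
u=cv2.resize(g[192:242,205:255],None,fx=6,fy=6,interpolation=cv2.INTER_CUBIC)
m=(u>190).astype(np.uint8); n,l,st,_=cv2.connectedComponentsWithStats(m); k=1+np.argmax(st[1:,4])
cs,_=cv2.findContours((l==k).astype(np.uint8),0,1); r=cv2.minAreaRect(max(cs,key=cv2.contourArea)); bp=cv2.boxPoints(r)
P=np.array([atz(c,A(p),.08) for p in bp]); print("block",r,"\n",P.round(4),P.mean(0).round(4))
for p in ((58,64),(232,64),(232,244),(55,246)): print("slotblk",atz(c,A(p),.04).round(4))
F=np.array([atz(c,B(p),.012) for p in((455,28),(713,107),(615,410),(357,328))]); print("foot",F.round(4),F.mean(0).round(4))
e=lambda a,b:np.degrees(np.arctan2(*(F[a]-F[b])[[1,0]])); print(e(0,3),e(1,2),e(0,1)-90,e(3,2)-90, np.linalg.norm(np.roll(F,1,0)-F,axis=1))
a,b=atz(c,B((500,262)),.1615),atz(c,B((442,440)),.1615); print("lug",a,b,np.degrees(np.arctan2(*(a-b)[[1,0]])))
print("headcircle",atz(c,B((546,112)),.207))
for n,p,z in(("beaker",(259,148),.035),("cup",(394,186),.064),("timer",(289,257),.05),("petri",(369,260),.016)): print(n,atz(c,p,z).round(3))
print(proj(s,P.mean(0)))
E
```

```text
block ((110.0, 145.0), (64.0, 96.0), 90.0) 
 [[0.4984 0.302  0.08  ]
 [0.4992 0.2602 0.08  ]
 [0.4713 0.2588 0.08  ]
 [0.4705 0.3005 0.08  ]] [0.4849 0.2804 0.08  ]
slotblk [0.5248 0.3158 0.04  ]
slotblk [0.5263 0.237  0.04  ]
slotblk [0.4451 0.2333 0.04  ]
slotblk [0.4427 0.3126 0.04  ]
foot [[ 0.7047  0.0369  0.012 ]
 [ 0.6689 -0.0848  0.012 ]
 [ 0.5251 -0.041   0.012 ]
 [ 0.561   0.0791  0.012 ]] [ 0.6149 -0.0025  0.012 ]
-16.380354250694573 -16.95914729441912 -16.40295798132304 -16.66679324160836 [0.14977709 0.12687281 0.15036139 0.12535547]
lug [0.56665618 0.01214082 0.1615    ] [0.49352974 0.03401964 0.1615    ] -16.65674463949577
headcircle [ 0.61841152 -0.00505319  0.207     ]
beaker [0.679 0.201 0.035]
cup [ 0.575 -0.167  0.064]
timer [0.382 0.107 0.05 ]
petri [ 0.378 -0.107  0.016]
[[263.42707976 285.85238621]]
```

```bash
cat >>h.py <<'E'
def to(pos,yaw,s=None):
    "shift (40 mm units) and az (deg) from the measured pose to a tool-down pose; yaw = heading of tool x, deg"
    from rig import env
    s=s or env.observe(); Rm=q(s['ee_rot'])
    T=R.from_euler('z',yaw,degrees=True)*R.from_euler('x',180,degrees=True)
    print("rot",np.degrees((Rm.inv()*T).as_rotvec()).round(2),"shift",(Rm.inv().apply(np.array(pos)-s['position'])/.04).round(3),
     "| at",s['position'].round(4),"F",s['ft_force'].round(2),"gap",round(s['finger_gap'],4),"t",round(s['t'],2))
E
python3 -c "
from h import *
to([.485,.281,.2],-88.2)"
```

```text
rot [1.000e-02 1.200e-01 1.789e+01] shift [-16.265 -13.782   0.791] | at [ 0.1852 -0.5174  0.2302] F [-0.09  0.33  0.53] gap 0.0855 t 0.1
```

Request:
{"name": "arm_command", "arguments": {
  "motion": [0,0,6,-5.4,-4.6,0.2,85,0,0,6,-5.4,-4.6,0.2,85,0,0,6,-5.4,-4.6,0.2,85,0,0,6,-5.4,-4.6,0.2,85,0,0,6,-5.4,-4.6,0.2,85,0,0,6,-5.4,-4.6,0.2,85,0,0,6,-5.4,-4.6,0.2,85,0,0,6,-5.4,-4.6,0.2,85]
}}

```text
t: 0.77
position: [0.2871, -0.2474, 0.2231]
ee_rot: [-0.001, 0.789, -0.615, -0.0]
ft_force: [-0.4, -0.2, -0.2]
finger_gap: 0.0849
```

```bash
python3 -c "
from h import *
to([.485,.281,.2],-88.2)"
```

```text
rot [-0.1   0.14 12.3 ] shift [-11.606  -8.016   0.618] | at [ 0.2871 -0.2474  0.2231] F [-0.44 -0.23 -0.22] gap 0.0849 t 0.77
```

Request:
{"name": "arm_command", "arguments": {
  "motion": [0,0,6,-7.2,-5.0,0.4,85,0,0,6,-7.2,-5.0,0.4,85,0,0,6,-7.2,-5.0,0.4,85,0,0,6,-7.2,-5.0,0.4,85,0,0,6,-7.2,-5.0,0.4,85,0,0,6,-7.2,-5.0,0.4,85,0,0,6,-7.2,-5.0,0.4,85,0,0,6,-7.2,-5.0,0.4,85,0,0,6,-7.2,-5.0,0.4,85,0,0,6,-7.2,-5.0,0.4,85]
}}

```text
t: 1.6
position: [0.4126, 0.0779, 0.2062]
ee_rot: [0.0, 0.755, -0.656, -0.001]
ft_force: [-0.4, -0.1, -0.7]
finger_gap: 0.085
```

```bash
python3 -c "
from h import *
to([.485,.281,.2],-88.2)"
```

```text
rot [0.08 0.09 6.23] shift [-4.774 -2.502  0.16 ] | at [0.4126 0.0779 0.2062] F [-0.41 -0.06 -0.74] gap 0.085 t 1.6
```

Request:
{"name": "arm_command", "arguments": {
  "motion": [0,0,6.2,-4.78,-2.5,0.16,85,0,0,6.2,-4.78,-2.5,0.16,85,0,0,6.2,-4.78,-2.5,0.16,85,0,0,6.2,-4.78,-2.5,0.16,85,0,0,6.2,-4.78,-2.5,0.16,85,0,0,6.2,-4.78,-2.5,0.16,85,0,0,6.2,-4.78,-2.5,0.16,85,0,0,6.2,-4.78,-2.5,0.16,85]
}}

```text
t: 2.27
position: [0.4855, 0.2764, 0.2001]
ee_rot: [0.001, 0.716, -0.698, 0.0]
ft_force: [-0.1, -0.0, -0.7]
finger_gap: 0.0851
```

```bash
python3 - <<'E'
from h import *
from rig import env,optics
to([.485,.281,.2],-88.2)
c=optics.calibration("wrist"); im=optics.get_image("wrist"); cv2.imwrite("pics/w1.png",im[:,:,::-1]); np.save("w1.npy",c,allow_pickle=True); print(c)
print(env.observe()['position'])
E
```

```text
rot [ 0.09 -0.12 -0.31] shift [-0.116  0.01   0.002] | at [0.4855 0.2764 0.2001] F [-0.06 -0.04 -0.66] gap 0.0851 t 2.27
{'vfov': 65.70646984690485, 'cx': 316.74347504348316, 'cy': 200.25029429472517, 'eye': array([0.55927013, 0.27805142, 0.34183891]), 'orientation': array([ 0.10465612,  0.70845254, -0.69070395, -0.10035013])}
[0.48546243 0.27581989 0.20052145]
```

View pics/w1.png

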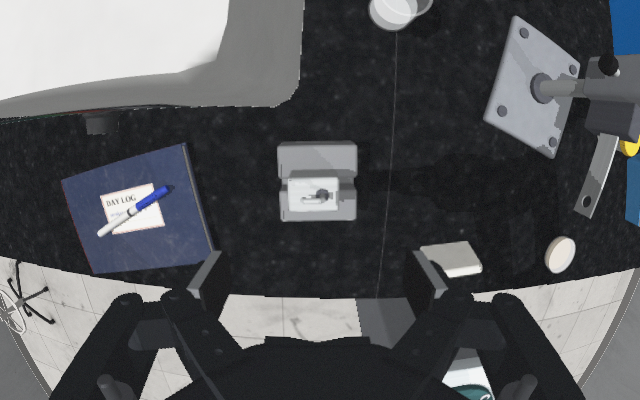

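The wrist view shows the block in its slot at (316,194). The lug and its hole are visible at (587,201), with the free end at (585,215).

```bash
cat >>h.py <<'E'
def wray(c,uv):
    f=200/np.tan(np.radians(c['vfov']/2)); d=np.array([uv[0]-c['cx'],uv[1]-c['cy']]); r=np.linalg.norm(d); t=r/f
    return c['eye'], q(c['orientation']).apply([*(np.sin(t)*d/max(r,1e-9)),np.cos(t)])
def wz(c,uv,z):
    e,d=wray(c,uv); return e+d*(z-e[2])/d[2]
def wplane(c,uv,p0,n):
    e,d=wray(c,uv); return e+d*np.dot(p0-e,n)/np.dot(d,n)
E
python3 - <<'E'
import cv2,numpy as np
w=cv2.imread("pics/w1.png")
o=np.zeros((600,800,3),np.uint8)
o[:400,:390]=cv2.resize(w[170:230,285:345],(390,390),interpolation=cv2.INTER_CUBIC)[:,:].repeat(1,0) if 0 else cv2.resize(w[170:230,285:345],(390,400),interpolation=cv2.INTER_CUBIC)
o[:600,400:800]=cv2.resize(w[130:220,570:630],(400,600),interpolation=cv2.INTER_CUBIC)
cv2.imwrite("pics/c2.png",o)
E
```

```text
(no output)
```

View pics/c2.png

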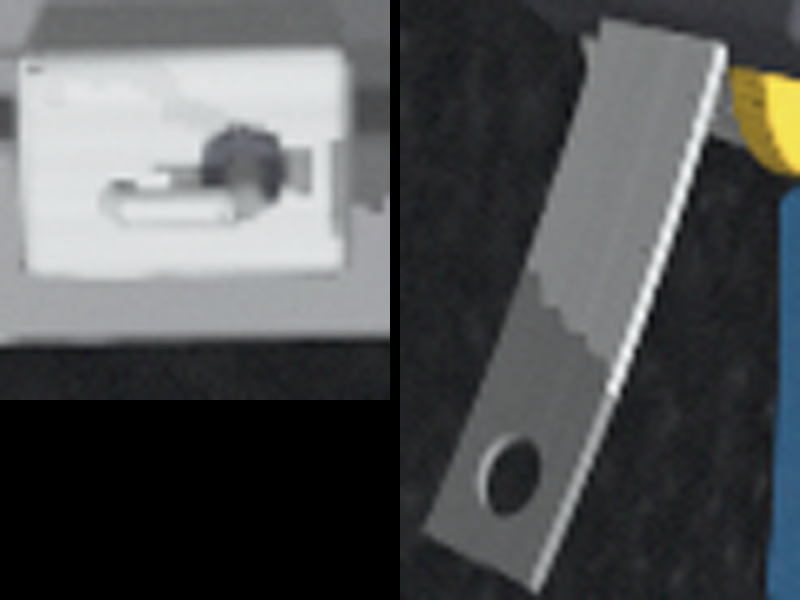

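Crop: the hook bar centre is at about (170,207) and the block top corners at about (18,52), (345,45), (348,268) and (25,275). On the lug's near face the hole is at (509,475), and the end corners are (428,533) and (532,590).

```bash
python3 - <<'E'
from h import *
c=np.load("w1.npy",allow_pickle=True).item()
A=lambda p:(p[0]/6.5+285-.42,p[1]/6.667+170-.42); B=lambda p:((p[0]-400)/6.667+570-.42,p[1]/6.667+130-.42)
P=np.array([wz(c,A(p),.08) for p in((18,52),(345,45),(348,268),(25,275))]); print(P.round(4),P.mean(0).round(4),np.linalg.norm(np.roll(P,1,0)-P,axis=1))
d=P[0]+P[3]-P[1]-P[2]; print("yaw",np.degrees(np.arctan2(d[1],d[0]))-90)
a,b=wz(c,A((105,205)),.0975),wz(c,A((235,208)),.0975); print("bar",a,b,"mid",(a+b)/2,np.degrees(np.arctan2(*(a-b)[[1,0]]))-90)
S=np.array([wz(c,(u,v),.04) for u,v in((279,143),(356,143),(356,220),(280,221))]); print("slot",S.round(4))
y=np.radians(-16.65); ex=np.array([np.cos(y),np.sin(y),0]); ey=np.array([-ex[1],ex[0],0])
for off in(-1,0,1.):
  p0=np.array([.49353,.03402,.16])+ey*(.0015+off*.001)
  h,lo,hi=[wplane(c,B(p),p0,ey) for p in((509,475),(428,533),(532,590))]
  print(off,"hole",h.round(4),"lo",lo.round(4),"hi",hi.round(4),"height",hi[2]-lo[2],"hole-from-end",np.dot(h-(lo+hi)/2,ex))
E
```

```text
[[0.501  0.3014 0.08  ]
 [0.503  0.2579 0.08  ]
 [0.4725 0.2561 0.08  ]
 [0.4704 0.3005 0.08  ]] [0.4867 0.279  0.08  ] [0.03058312 0.04360886 0.03051134 0.04441567]
yaw 2.67397227908387
bar [0.48573116 0.28877685 0.0975    ] [0.48575636 0.2722877  0.0975    ] mid [0.48574376 0.28053227 0.0975    ] 0.08754574678512483
slot [[0.5265 0.3134 0.04  ]
 [0.5284 0.2381 0.04  ]
 [0.4484 0.2335 0.04  ]
 [0.4453 0.3128 0.04  ]]
-1 hole [0.5057 0.0309 0.1441] lo [0.4939 0.0344 0.1335] hi [0.4933 0.0346 0.1563] height 0.022816240171291996 hole-from-end 0.01259133684675795
0 hole [0.5059 0.0319 0.1449] lo [0.4941 0.0354 0.1344] hi [0.4936 0.0356 0.1571] height 0.022725748389159584 hole-from-end 0.01254139818455333
1.0 hole [0.5061 0.0329 0.1456] lo [0.4944 0.0364 0.1352] hi [0.4938 0.0365 0.1578] height 0.022635256607027116 hole-from-end 0.012491459522348822
```

```bash
python3 -c "
from h import *
to([.486,.2805,.049],-88.2)"
```

```text
rot [ 0.05 -0.1  -0.38] shift [-0.123 -0.02   3.788] | at [0.4855 0.2758 0.2005] F [-0.58 -0.69 -0.9 ] gap 0.0852 t 2.32
```

Request:
{"name": "arm_command", "arguments": {
  "motion": [0,0,0,-0.12,-0.02,0.3,85,0,0,0,-0.12,-0.02,1.0,85,0,0,0,-0.12,-0.02,1.8,85,0,0,0,-0.12,-0.02,2.5,85,0,0,0,-0.12,-0.02,3.0,85,0,0,0,-0.12,-0.02,3.4,85,0,0,0,-0.12,-0.02,3.7,85,0,0,0,-0.12,-0.02,3.78,85,0,0,0,-0.12,-0.02,3.78,85,0,0,0,-0.12,-0.02,3.78,85]
}}

```text
t: 3.15
position: [0.4867, 0.2822, 0.0507]
ee_rot: [-0.001, 0.716, -0.698, 0.0]
ft_force: [-0.6, 0.9, 0.4]
finger_gap: 0.0852
```

```bash
python3 -c "
from h import *
to([.486,.2805,.049],-88.2)"
```

```text
rot [-0.1   0.03 -0.34] shift [0.043 0.02  0.042] | at [0.4867 0.2822 0.0507] F [-0.57  0.91  0.43] gap 0.0852 t 3.15
```

Request:
{"name": "arm_command", "arguments": {
  "motion": [0,0,0,0.03,0.02,0.03,60,0,0,0,0.03,0.02,0.03,50,0,0,0,0.03,0.02,0.03,46,0,0,0,0.03,0.02,0.03,44,0,0,0,0.03,0.02,0.03,42,0,0,0,0.03,0.02,0.03,40,0,0,0,0.03,0.02,0.03,38,0,0,0,0.03,0.02,0.03,36,0,0,0,0.03,0.02,0.03,36,0,0,0,0.03,0.02,0.03,36],
  "squeeze": 50
}}

```text
t: 3.98
position: [0.486, 0.2811, 0.0497]
ee_rot: [-0.001, 0.716, -0.698, 0.001]
ft_force: [-0.1, -2.3, 5.1]
finger_gap: 0.0453
```

```bash
python3 -c "
from h import *
for i in range(3): to([.486,.2805,.2],-88.2)"
```

```text
rot [-0.11 -0.01 -0.3 ] shift [ 0.016 -0.006 -3.757] | at [0.486  0.2811 0.0497] F [-0.1  -2.26  5.09] gap 0.0453 t 3.98
rot [-0.11 -0.01 -0.3 ] shift [ 0.016 -0.006 -3.757] | at [0.486  0.2811 0.0497] F [-0.1  -2.26  5.09] gap 0.0453 t 3.98
rot [-0.11 -0.01 -0.3 ] shift [ 0.016 -0.006 -3.757] | at [0.486  0.2811 0.0497] F [-0.1  -2.26  5.09] gap 0.0453 t 3.98
```

Request:
{"name": "arm_command", "arguments": {
  "motion": [0,0,0,0,0,-0.1,36,0,0,0,0,0,-0.4,36,0,0,0,0,0,-0.8,36,0,0,0,0,0,-1.2,36,0,0,0,0,0,-1.6,36,0,0,0,0,0,-2.0,36,0,0,0,0,0,-2.3,36,0,0,0,0,0,-2.5,36,0,0,0,0,0,-2.5,36]
}}

```text
t: 4.73
position: [0.4862, 0.2817, 0.1506]
ee_rot: [-0.002, 0.716, -0.698, 0.001]
ft_force: [0.1, 0.2, -4.2]
finger_gap: 0.0454
```

```bash
python3 -c "
from h import *
to([.443,.035,.15],-106.65)"
```

```text
rot [-0.17  0.12 18.16] shift [6.138e+00 1.241e+00 2.000e-03] | at [0.4862 0.2817 0.1506] F [ 0.07  0.23 -4.17] gap 0.0454 t 4.73
```

Request:
{"name": "arm_command", "arguments": {
  "motion": [0,0,2,0.4,0.1,0,36,0,0,4,1.1,0.25,0,36,0,0,6,1.9,0.4,0,36,0,0,8,2.7,0.55,0,36,0,0,10,3.5,0.7,0,36,0,0,13,4.3,0.86,0,36,0,0,15,5.1,1.03,0,36,0,0,17,5.7,1.15,0,36,0,0,18.2,6.1,1.23,0,36,0,0,18.2,6.14,1.24,0,36]
}}

```text
t: 5.57
position: [0.4408, 0.0317, 0.1473]
ee_rot: [-0.001, -0.595, 0.804, 0.0]
ft_force: [0.5, -0.3, -4.7]
finger_gap: 0.0451
```

Request:
{"name": "arm_command", "arguments": {
  "motion": [0,0,0,0,0,0,36,0,0,0,0,0,0,36]
}}

```text
t: 5.73
position: [0.4418, 0.0349, 0.1478]
ee_rot: [-0.0, -0.597, 0.802, 0.001]
ft_force: [-0.4, -0.5, -4.4]
finger_gap: 0.0448
```

```bash
python3 - <<'E'
from h import *
from rig import env,optics
# free-end feel staging: bar on lug line, bar 30 mm short of hole; TCP z = .1455-.0478
y=np.radians(-16.65); ex=np.array([np.cos(y),np.sin(y),0])
to(np.array([.5055,.0305,.0977])-ex*.030,-106.65)
c=optics.calibration("wrist"); im=optics.get_image("wrist"); cv2.imwrite("pics/w2.png",im[:,:,::-1]); np.save("w2.npy",c,allow_pickle=True)
cv2.imwrite("pics/c3.png",cv2.resize(im[150:350,200:440,::-1],None,fx=3,fy=3,interpolation=cv2.INTER_CUBIC))
to(np.array([.5055,.0305,.0977])-ex*.030,-106.65)
E
```

```text
rot [ 0.08  0.03 -0.04] shift [-0.351 -0.808  1.252] | at [0.4418 0.0349 0.1478] F [-0.4  -0.54 -4.4 ] gap 0.0448 t 5.73
rot [0.06 0.02 0.  ] shift [-0.343 -0.806  1.256] | at [0.442  0.0352 0.148 ] F [ 0.73  0.48 -5.  ] gap 0.0453 t 5.78
```

View pics/c3.png

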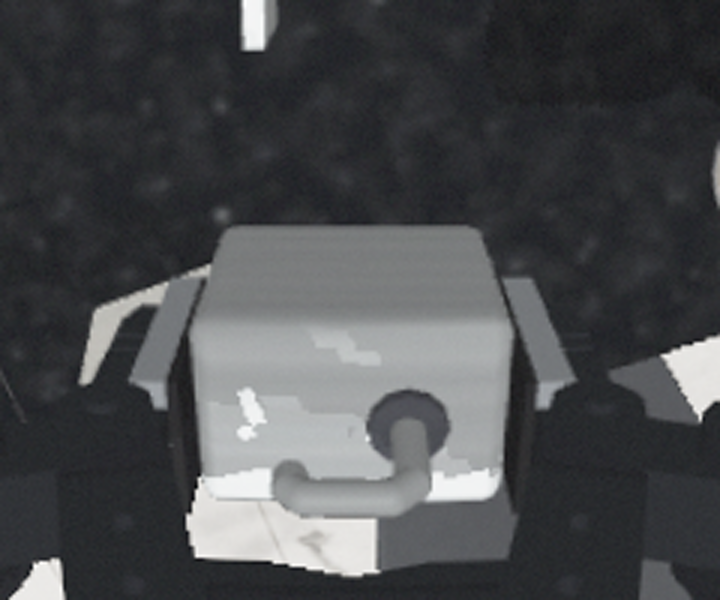

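The hook is held squarely: bar middle at crop (352,490), tip at left. The lug's free end, top edge, is at crop (253,49).

```bash
python3 - <<'E'
from h import *
c=np.load("w2.npy",allow_pickle=True).item(); A=lambda p:(p[0]/3+200-.33,p[1]/3+150-.33)
y=np.radians(-16.65); ex=np.array([np.cos(y),np.sin(y),0]); ey=np.array([-ex[1],ex[0],0]); tcp=np.array([.4420,.0351,.148])
b=wz(c,A((352,493)),.148+.0478); l=wz(c,A((252,49)),.157); 
for n,p in(("bar",b),("lug end",l)): print(n,p.round(4),"rel TCP along ex,ey",np.dot(p-tcp,ex).round(4),np.dot(p-tcp,ey).round(4))
E
```

```text
bar [0.443  0.0341 0.1958] rel TCP along ex,ey 0.0012 -0.0006
lug end [0.4936 0.0342 0.157 ] rel TCP along ex,ey 0.0497 0.0139
```

Request:
{"name": "arm_command", "arguments": {
  "motion": [0,0,0,-0.1,0,0.2,36,0,0,0,-0.2,0,0.5,36,0,0,0,-0.3,0,0.8,36,0,0,0,-0.35,0,1.1,36,0,0,0,-0.35,0,1.25,36,0,0,0,-0.35,-0.2,1.25,36,0,0,0,-0.35,-0.5,1.25,36,0,0,0,-0.35,-0.8,1.25,36,0,0,0,-0.35,-0.9,1.25,36,0,0,0,-0.35,-0.9,1.25,36]
}}

```text
t: 6.62
position: [0.4822, 0.0373, 0.099]
ee_rot: [0.001, -0.597, 0.802, -0.001]
ft_force: [1.5, 0.6, -4.1]
finger_gap: 0.0453
```

Request:
{"name": "arm_command", "arguments": {
  "motion": [0,0,0,0,0,0,36,0,0,0,0,0,0,36]
}}

```text
t: 6.78
position: [0.4803, 0.0376, 0.0985]
ee_rot: [-0.0, -0.597, 0.802, 0.0]
ft_force: [-0.5, -0.0, -4.7]
finger_gap: 0.0453
```

```bash
python3 - <<'E'
from h import *
y=np.radians(-16.65); ex=np.array([np.cos(y),np.sin(y),0])
to(np.array([.5055,.0305,.0977])-ex*.0162,-106.65)
E
```

```text
rot [ 0.03 -0.01 -0.04] shift [-0.01  -0.249  0.02 ] | at [0.4803 0.0376 0.0985] F [-0.48 -0.05 -4.67] gap 0.0453 t 6.78
```

Request:
{"name": "arm_command", "arguments": {
  "motion": [0,0,0,0,-0.06,0,36,0,0,0,0,-0.12,0,36,0,0,0,0,-0.17,0,36,0,0,0,0,-0.19,0,36,0,0,0,0,-0.19,0,36,0,0,0,0,-0.19,0,36]
}}

```text
t: 7.28
position: [0.4879, 0.0352, 0.0985]
ee_rot: [-0.0, -0.597, 0.802, 0.0]
ft_force: [-0.0, -0.8, -4.8]
finger_gap: 0.0458
```

Request:
{"name": "arm_command", "arguments": {
  "motion": [0,0,0,0,-0.02,0,36,0,0,0,0,-0.02,0,36,0,0,0,0,-0.02,0,36]
}}

```text
t: 7.53
position: [0.4887, 0.035, 0.0985]
ee_rot: [-0.0, -0.597, 0.802, -0.0]
ft_force: [-0.2, -0.2, -4.4]
finger_gap: 0.0455
```

Request:
{"name": "arm_command", "arguments": {
  "motion": [0,0,0,0,-0.02,0,36,0,0,0,0,-0.02,0,36,0,0,0,0,-0.02,0,36]
}}

```text
t: 7.78
position: [0.4895, 0.0348, 0.0985]
ee_rot: [-0.0, -0.597, 0.802, -0.0]
ft_force: [-0.1, -0.3, -3.9]
finger_gap: 0.0453
```

Request:
{"name": "arm_command", "arguments": {
  "motion": [0,0,0,0,-0.02,0,36,0,0,0,0,-0.02,0,36,0,0,0,0,-0.02,0,36]
}}

```text
t: 8.03
position: [0.4903, 0.0345, 0.0985]
ee_rot: [-0.0, -0.597, 0.802, -0.0]
ft_force: [0.4, -0.1, -3.9]
finger_gap: 0.0451
```

Request:
{"name": "arm_command", "arguments": {
  "motion": [0,0,0,0,-0.02,0,36,0,0,0,0,-0.02,0,36,0,0,0,0,-0.02,0,36]
}}

```text
t: 8.28
position: [0.491, 0.0343, 0.0985]
ee_rot: [-0.0, -0.597, 0.802, -0.0]
ft_force: [-0.6, 0.9, -5.1]
finger_gap: 0.045
```

Request:
{"name": "arm_command", "arguments": {
  "motion": [0,0,0,0,-0.02,0,36,0,0,0,0,-0.02,0,36,0,0,0,0,-0.02,0,36]
}}

```text
t: 8.53
position: [0.4914, 0.0342, 0.0984]
ee_rot: [-0.0, -0.597, 0.802, 0.0]
ft_force: [-1.4, 0.6, -3.3]
finger_gap: 0.0451
```

Request:
{"name": "arm_command", "arguments": {
  "motion": [0,0,0,0,-0.02,0,36,0,0,0,0,-0.02,0,36,0,0,0,0,-0.02,0,36]
}}

```text
t: 8.78
position: [0.4917, 0.0341, 0.0983]
ee_rot: [-0.001, -0.597, 0.802, 0.001]
ft_force: [-5.3, 1.9, -1.6]
finger_gap: 0.0453
```

Request:
{"name": "arm_command", "arguments": {
  "motion": [0,0,0,0,0.1,0,36,0,0,0,0,0.2,0,36,0,0,0,0,0.24,0,36,0,0,0,0.1,0.24,0,36,0,0,0,0.25,0.24,0,36,0,0,0,0.36,0.24,0,36,0,0,0,0.41,0.24,0,36,0,0,0,0.41,0.24,0,36,0,0,0,0.41,0.24,0,36]
}}

```text
t: 9.53
position: [0.4787, 0.0206, 0.0985]
ee_rot: [0.0, -0.597, 0.803, -0.0]
ft_force: [-0.1, 0.5, -4.2]
finger_gap: 0.0456
```

```bash
python3 - <<'E'
from h import *
to([.5010,.0142,.0985],-106.65)
E
```

```text
rot [-0.01  0.01 -0.09] shift [-0.007 -0.579  0.001] | at [0.4787 0.0206 0.0985] F [-0.07  0.5  -4.18] gap 0.0456 t 9.53
```

Request:
{"name": "arm_command", "arguments": {
  "motion": [0,0,0,0,-0.1,0,36,0,0,0,0,-0.25,0,36,0,0,0,0,-0.4,0,36,0,0,0,0,-0.52,0,36,0,0,0,0,-0.58,0,36,0,0,0,0,-0.58,0,36,0,0,0,0,-0.58,0,36]
}}

```text
t: 10.12
position: [0.5009, 0.0143, 0.0983]
ee_rot: [-0.0, -0.597, 0.802, 0.0]
ft_force: [0.6, 1.0, -4.3]
finger_gap: 0.0453
```

Request:
{"name": "arm_command", "arguments": {
  "motion": [0,0,0,0,0,-0.04,36,0,0,0,0,0,-0.08,36,0,0,0,0,0,-0.08,36,0,0,0,0,0,-0.08,36]
}}

```text
t: 10.45
position: [0.5009, 0.0143, 0.102]
ee_rot: [0.0, -0.597, 0.802, -0.0]
ft_force: [0.2, -0.5, -4.3]
finger_gap: 0.0453
```

Request:
{"name": "arm_command", "arguments": {
  "motion": [0,0,0,0,0,-0.02,36,0,0,0,0,0,-0.02,36,0,0,0,0,0,-0.02,36]
}}

```text
t: 10.7
position: [0.5009, 0.0143, 0.1026]
ee_rot: [0.0, -0.597, 0.802, -0.0]
ft_force: [-0.6, -0.3, -4.6]
finger_gap: 0.045
```

Request:
{"name": "arm_command", "arguments": {
  "motion": [0,0,0,0,0,-0.02,36,0,0,0,0,0,-0.02,36,0,0,0,0,0,-0.02,36]
}}

```text
t: 10.95
position: [0.5009, 0.0142, 0.1034]
ee_rot: [0.0, -0.597, 0.802, -0.0]
ft_force: [-0.1, 1.1, -4.6]
finger_gap: 0.0452
```

Request:
{"name": "arm_command", "arguments": {
  "motion": [0,0,0,0,0,-0.02,36,0,0,0,0,0,-0.02,36,0,0,0,0,0,-0.02,36]
}}

```text
t: 11.2
position: [0.5008, 0.0142, 0.1035]
ee_rot: [-0.0, -0.597, 0.802, 0.0]
ft_force: [2.8, -0.2, -8.5]
finger_gap: 0.0454
```

Request:
{"name": "arm_command", "arguments": {
  "motion": [0,0,0,0,0,-0.02,36,0,0,0,0,0,-0.02,36,0,0,0,0,0,-0.02,36]
}}

```text
t: 11.45
position: [0.5007, 0.0142, 0.1037]
ee_rot: [-0.0, -0.597, 0.802, 0.0]
ft_force: [4.9, 0.2, -15.7]
finger_gap: 0.0452
```

Request:
{"name": "arm_command", "arguments": {
  "motion": [0,0,0,0,0,0.07,36,0,0,0,0,0,0.14,36,0,0,0,0,0,0.14,36,0,0,0,0,0,0.14,36,0,0,0,0,0,0.14,36]
}}

```text
t: 11.87
position: [0.5011, 0.0143, 0.1001]
ee_rot: [0.0, -0.597, 0.802, -0.0]
ft_force: [0.3, -0.8, -3.7]
finger_gap: 0.0454
```

```bash
python3 - <<'E'
from h import *
from rig import env,optics
to([.5057,.0300,.0994],-106.65)
for n in("wrist","scene"):
    im=optics.get_image(n); cv2.imwrite(f"pics/{n}3.png",im[:,:,::-1])
w=cv2.imread("pics/wrist3.png"); s=cv2.imread("pics/scene3.png")
o=np.zeros((600,800,3),np.uint8)
o[:,:400]=cv2.resize(w[220:340,277:357],(400,600),interpolation=cv2.INTER_CUBIC)
o[:400,400:]=cv2.resize(s[180:230,280:330],(400,400),interpolation=cv2.INTER_CUBIC)
cv2.imwrite("pics/c4.png",o)
E
```

```text
rot [-0.06  0.01 -0.05] shift [-0.41   0.003  0.018] | at [0.5011 0.0143 0.1001] F [ 0.35 -0.81 -3.73] gap 0.0454 t 11.87
```

View pics/c4.png

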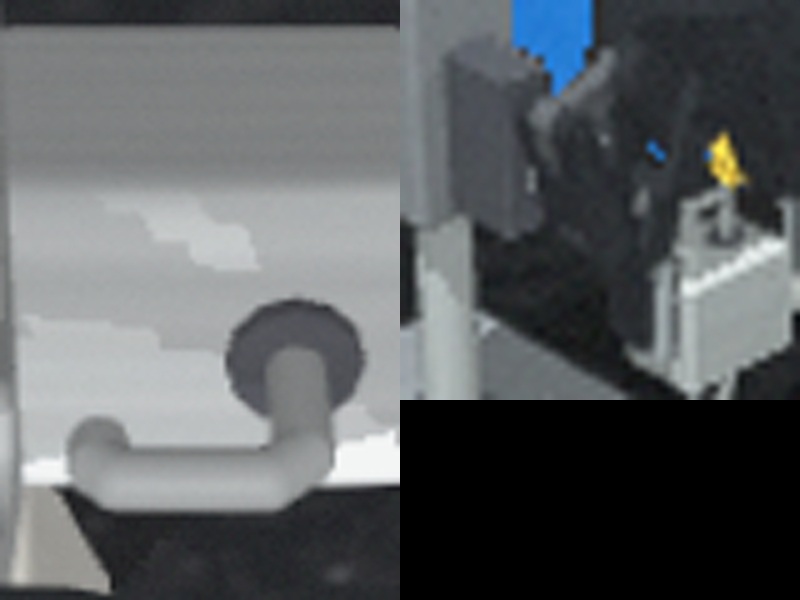

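The wrist crop shows the hook bar from (85,470) to (320,470), but I can't make out the lug. I'll overlay its predicted outline on a wider crop.

```bash
python3 - <<'E'
from h import *
from rig import env,optics
y=np.radians(-16.65); ex=np.array([np.cos(y),np.sin(y),0]); ey=np.array([-ex[1],ex[0],0]); ez=np.array([0,0,1.])
H=np.array([.5057,.0300,.1452])
c=optics.calibration("wrist"); s=optics.calibration("scene")
pts=[H+ex*a+ez*b+ey*d for d in(-.0015,.0015) for a,b in((-.0125,.0115),(-.0125,-.0115),(.05,.0115),(0,0))]
print("scene",proj(s,np.array(pts)).round(1).tolist())
f=200/np.tan(np.radians(c['vfov']/2))
for p in pts:
    v=q(c['orientation']).inv().apply(p-c['eye']); r=np.hypot(v[0],v[1]); t=np.arctan2(r,v[2]); print("w",(v[:2]/r*t*f+[c['cx'],c['cy']]).round(1))
w=cv2.imread("pics/wrist3.png"); s=cv2.imread("pics/scene3.png")
o=np.zeros((600,800,3),np.uint8)
o[:,:400]=cv2.resize(w[100:400,217:417],(400,600),interpolation=cv2.INTER_CUBIC)
o[:400,400:]=cv2.resize(s[165:265,260:360],(400,400),interpolation=cv2.INTER_CUBIC)
cv2.imwrite("pics/c5.png",o)
E
```

```text
scene [[316.7, 205.1], [316.9, 213.0], [300.1, 196.6], [313.4, 207.3], [315.8, 205.5], [316.0, 213.5], [299.2, 197.0], [312.5, 207.7]]
w [276.5 355.1]
w [282.  318.7]
w [263.8 194.8]
w [277.4 311.9]
w [268.6 354.7]
w [275.3 318.5]
w [253.7 194.8]
w [269.7 311.7]
```

View pics/c5.png

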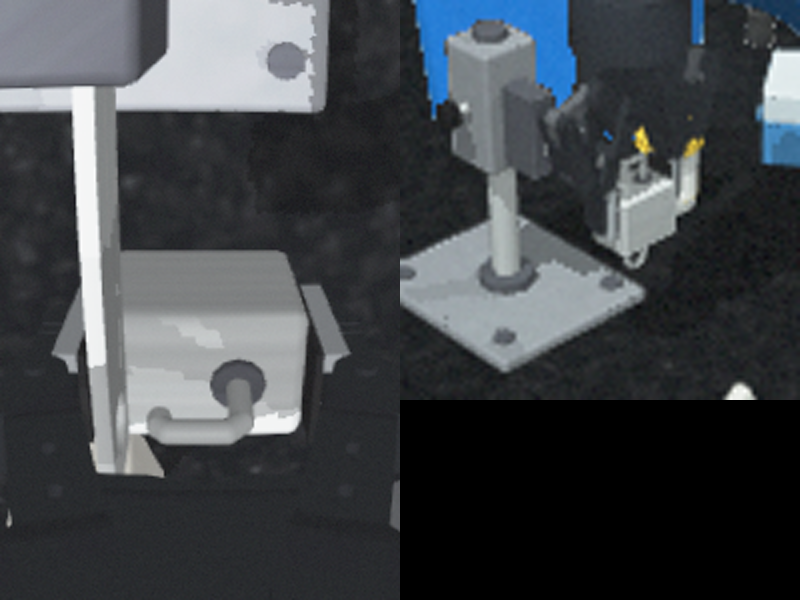

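The lug stands between the left finger and the hook tip, and the hole can just be seen facing the tip. I'm moving the hook in lightly.

Request:
{"name": "arm_command", "arguments": {
  "motion": [0,0,0,-0.04,0,0.018,36,0,0,0,-0.08,0,0.018,36,0,0,0,-0.08,0,0.018,36,0,0,0,-0.08,0,0.018,36]
}}

```text
t: 12.3
position: [0.5018, 0.0175, 0.0986]
ee_rot: [-0.0, -0.597, 0.802, -0.0]
ft_force: [-0.4, -0.6, -4.8]
finger_gap: 0.0453
```

Request:
{"name": "arm_command", "arguments": {
  "motion": [0,0,0,-0.02,0,0,36,0,0,0,-0.03,0,0,36,0,0,0,-0.03,0,0,36]
}}

```text
t: 12.55
position: [0.5021, 0.0185, 0.0985]
ee_rot: [-0.0, -0.597, 0.802, -0.0]
ft_force: [1.0, 0.3, -5.1]
finger_gap: 0.0456
```

Request:
{"name": "arm_command", "arguments": {
  "motion": [0,0,0,-0.02,0,0,36,0,0,0,-0.03,0,0,36,0,0,0,-0.03,0,0,36]
}}

```text
t: 12.8
position: [0.5025, 0.0197, 0.0986]
ee_rot: [0.0, -0.597, 0.802, -0.0]
ft_force: [0.4, 0.5, -4.3]
finger_gap: 0.0453
```

Request:
{"name": "arm_command", "arguments": {
  "motion": [0,0,0,-0.02,0,0,36,0,0,0,-0.03,0,0,36,0,0,0,-0.03,0,0,36]
}}

```text
t: 13.05
position: [0.5028, 0.0209, 0.0986]
ee_rot: [0.0, -0.597, 0.802, -0.0]
ft_force: [-0.4, -0.6, -4.6]
finger_gap: 0.0449
```

Request:
{"name": "arm_command", "arguments": {
  "motion": [0,0,0,-0.02,0,-0.01,36,0,0,0,-0.03,0,-0.018,36,0,0,0,-0.03,0,-0.018,36]
}}

```text
t: 13.3
position: [0.5033, 0.022, 0.0994]
ee_rot: [0.0, -0.597, 0.802, -0.0]
ft_force: [0.8, -0.1, -4.4]
finger_gap: 0.0449
```

Request:
{"name": "arm_command", "arguments": {
  "motion": [0,0,0,-0.02,0,0,36,0,0,0,-0.04,0,0,36,0,0,0,-0.04,0,0,36]
}}

```text
t: 13.55
position: [0.5037, 0.0236, 0.0993]
ee_rot: [0.0, -0.597, 0.802, -0.0]
ft_force: [-0.1, -1.1, -3.8]
finger_gap: 0.0449
```

Request:
{"name": "arm_command", "arguments": {
  "motion": [0,0,0,-0.02,0,0,36,0,0,0,-0.04,0,0,36,0,0,0,-0.04,0,0,36]
}}

```text
t: 13.8
position: [0.5041, 0.0251, 0.0993]
ee_rot: [0.0, -0.597, 0.802, -0.0]
ft_force: [0.9, -0.2, -4.0]
finger_gap: 0.0453
```

Request:
{"name": "arm_command", "arguments": {
  "motion": [0,0,0,-0.02,0,0,36,0,0,0,-0.04,0,0,36,0,0,0,-0.04,0,0,36]
}}

```text
t: 14.05
position: [0.5046, 0.0267, 0.0993]
ee_rot: [0.0, -0.597, 0.802, -0.0]
ft_force: [1.7, 0.3, -4.5]
finger_gap: 0.045
```

Request:
{"name": "arm_command", "arguments": {
  "motion": [0,0,0,-0.03,0,0,36,0,0,0,-0.06,0,0,36,0,0,0,-0.08,0,0,36,0,0,0,-0.08,0,0,36]
}}

```text
t: 14.38
position: [0.5055, 0.0298, 0.0993]
ee_rot: [0.0, -0.597, 0.802, -0.0]
ft_force: [-0.1, -0.5, -3.2]
finger_gap: 0.045
```

```bash
python3 - <<'E'
from h import *
from rig import env,optics
to([.5057,.0300,.0994],-106.65)
im=optics.get_image("wrist"); w=np.ascontiguousarray(im[:,:,::-1])
cv2.imwrite("pics/c6.png",cv2.resize(w[220:360,237:377],(560,560),interpolation=cv2.INTER_CUBIC))
E
```

```text
rot [-0.    0.   -0.04] shift [-0.007 -0.003 -0.002] | at [0.5055 0.0298 0.0993] F [-0.15 -0.49 -3.17] gap 0.045 t 14.38
```

View pics/c6.png

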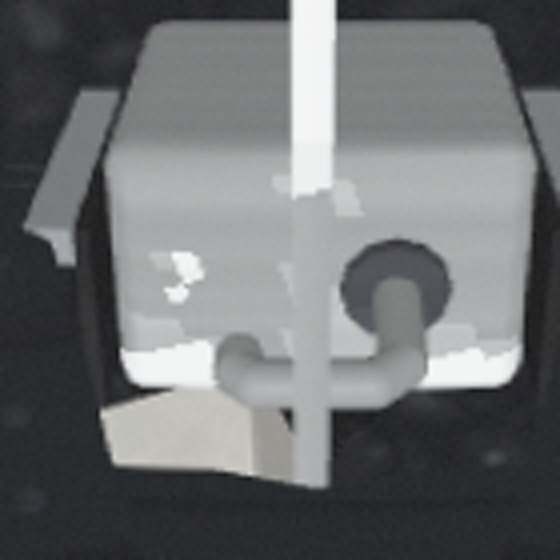

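The tip is through the hole and the lug sits midway between tip and stem. Now I'm letting the weight down.

Request:
{"name": "arm_command", "arguments": {
  "motion": [0,0,0,0,0,0.03,36,0,0,0,0,0,0.06,36,0,0,0,0,0,0.09,36,0,0,0,0,0,0.12,36,0,0,0,0,0,0.14,36,0,0,0,0,0,0.16,36,0,0,0,0,0,0.18,36,0,0,0,0,0,0.2,36,0,0,0,0,0,0.2,36,0,0,0,0,0,0.2,36]
}}

```text
t: 15.27
position: [0.5055, 0.0296, 0.0915]
ee_rot: [0.0, -0.597, 0.802, -0.0]
ft_force: [-1.2, 0.3, -0.5]
finger_gap: 0.0451
```

Request:
{"name": "arm_command", "arguments": {
  "motion": [0,0,0,0,0,0.02,36,0,0,0,0,0,0.04,36,0,0,0,0,0,0.06,36,0,0,0,0,0,0.08,36,0,0,0,0,0,0.08,36,0,0,0,0,0,0.08,36]
}}

```text
t: 15.77
position: [0.5055, 0.0296, 0.0881]
ee_rot: [0.0, -0.597, 0.802, -0.0]
ft_force: [-1.0, 0.6, -1.1]
finger_gap: 0.0451
```

Request:
{"name": "arm_command", "arguments": {
  "motion": [0,0,0,0,0,0.01,36,0,0,0,0,0,0.02,36,0,0,0,0,0,0.02,36,0,0,0,0,0,0.02,36]
}}

```text
t: 16.1
position: [0.5055, 0.0296, 0.0874]
ee_rot: [0.0, -0.597, 0.802, -0.0]
ft_force: [-1.2, 0.6, 0.2]
finger_gap: 0.0453
```

Request:
{"name": "arm_command", "arguments": {
  "motion": [0,0,0,0,0,0,46,0,0,0,0,0,0,47,0,0,0,0,0,0,48,0,0,0,0,0,0,50,0,0,0,0,0,0,52,0,0,0,0,0,0,55,0,0,0,0,0,0,58,0,0,0,0,0,0,62,0,0,0,0,0,0,66,0,0,0,0,0,0,70],
  "squeeze": 20
}}

```text
t: 16.93
position: [0.5055, 0.0296, 0.0873]
ee_rot: [0.0, -0.597, 0.802, -0.0]
ft_force: [-0.5, 0.4, 0.1]
finger_gap: 0.0703
```

Request:
{"name": "arm_command", "arguments": {
  "motion": [0,0,0,0,0,0,75,0,0,0,0,0,0,80,0,0,0,0,0,0,80,0,0,0,0,0,0,80,0,0,0,0,0,0,80]
}}

```text
t: 17.35
position: [0.5055, 0.0296, 0.0873]
ee_rot: [-0.0, -0.597, 0.802, -0.0]
ft_force: [-0.0, -0.5, 0.8]
finger_gap: 0.0796
```

```bash
python3 - <<'E'
from h import *
from rig import env,optics
to([.5057,.0300,.19],-106.65)
im=optics.get_image("wrist"); w=np.ascontiguousarray(im[:,:,::-1])
cv2.imwrite("pics/c7.png",cv2.resize(w[200:400,187:447],(780,600),interpolation=cv2.INTER_CUBIC))
E
```

```text
rot [-0.   -0.01 -0.05] shift [-0.012 -0.003 -2.568] | at [0.5055 0.0296 0.0873] F [-0.04 -0.47  0.77] gap 0.0796 t 17.35
```

View pics/c7.png

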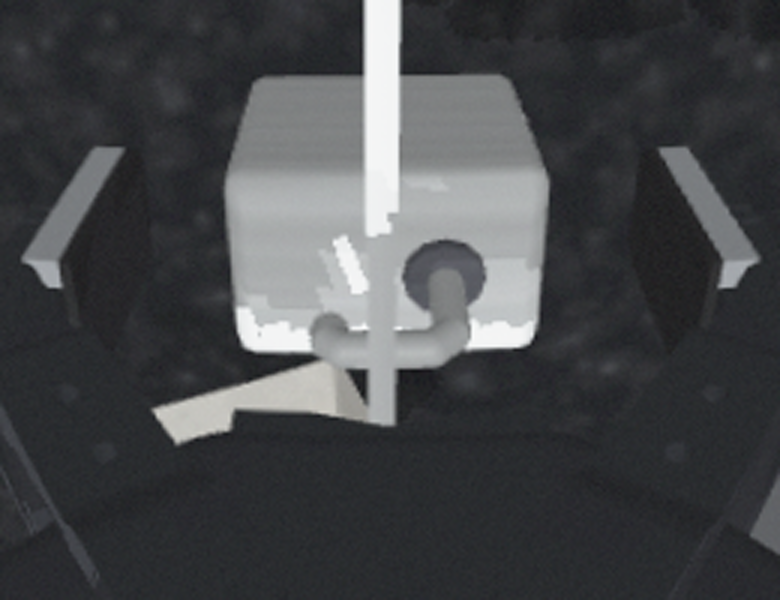

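The block hangs level from the lug and both fingers are clear. I'm withdrawing straight up.

Request:
{"name": "arm_command", "arguments": {
  "motion": [0,0,0,0,0,-0.1,80,0,0,0,0,0,-0.3,80,0,0,0,0,0,-0.6,80,0,0,0,0,0,-1.0,80,0,0,0,0,0,-1.4,80,0,0,0,0,0,-1.9,80,0,0,0,0,0,-2.4,80,0,0,0,0,0,-2.9,80,0,0,0,0,0,-3.3,80,0,0,0,0,0,-3.5,80]
}}

```text
t: 18.23
position: [0.5067, 0.0295, 0.2318]
ee_rot: [0.003, -0.597, 0.802, -0.002]
ft_force: [1.0, -0.5, 1.0]
finger_gap: 0.0799
```

Request:
{"name": "arm_command", "arguments": {
  "motion": [0,0,0,0,0.5,0,80,0,0,0,0,1.2,0,80,0,0,0,0,2,0,80,0,0,0,0,2.5,0,80,0,0,0,0,2.5,0,80,0,0,0,0,2.5,0,80,0,0,0,0,2.5,0,80,0,0,0,0,2.5,0,80,0,0,0,0,2.5,0,80,0,0,0,0,2.5,0,80]
}}

```text
t: 19.07
position: [0.4102, 0.0581, 0.227]
ee_rot: [-0.0, -0.597, 0.802, 0.0]
ft_force: [-0.1, -1.3, -0.0]
finger_gap: 0.08
```

```bash
python3 - <<'E'
from h import *
from rig import env,optics
to([.5057,.0300,.19],-106.65)
s=optics.get_image("scene")[:,:,::-1]; w=optics.get_image("wrist")[:,:,::-1]
o=np.zeros((600,800,3),np.uint8)
o[:500,:400]=cv2.resize(s[160:285,270:370],(400,500),interpolation=cv2.INTER_CUBIC)
o[:500,400:]=cv2.resize(w[0:250,220:420],(400,500),interpolation=cv2.INTER_CUBIC)
cv2.imwrite("pics/c8.png",o)
E
```

```text
rot [ 0.04 -0.02 -0.08] shift [-0.015 -2.489  0.924] | at [0.4102 0.0581 0.227 ] F [-0.13 -1.28 -0.03] gap 0.08 t 19.07
```

View pics/c8.png

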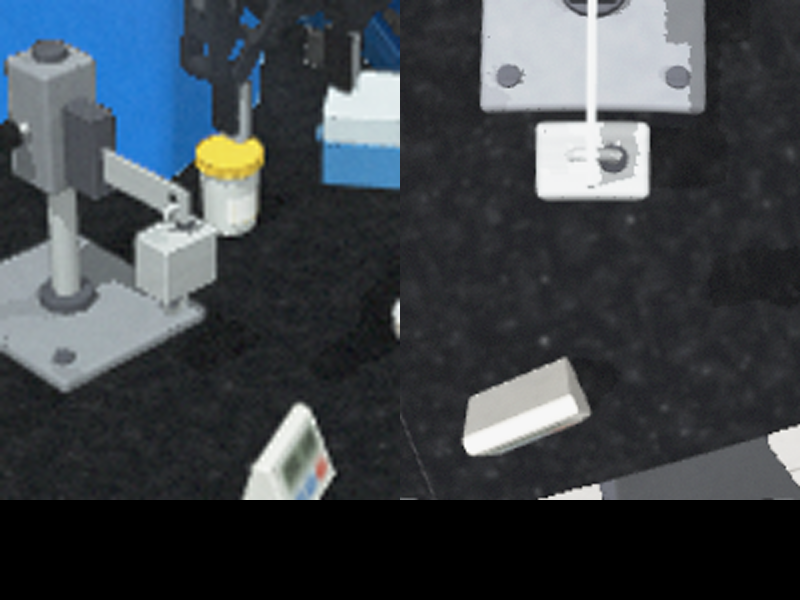

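The S-hook hangs level from the lug's hole. The arm is clear and the bystanders in view haven't moved. I'm handing it in.

```bash
python3 -c "
from rig import env
print(env.sign_off())"
```

```text
the job is handed in; nothing more can be done
None
```

The S-hook now hangs freely from the hole in the spring balance's lug, and I handed the job in at about 19 s.

- **Finding the hole:** I lifted the hook straight out of its block. I then touched the lug's free end at about 5 N and its lower edge with the block top, which reached about 11 N.
- **Hooking on:** The tip went through the hole with no resistance above sensor noise, and the wrist picture showed the lug midway between tip and stem.
- **Letting down:** I lowered the hook about 12 mm, until the wrist force was about zero. I estimate the lug had moved down about 6.4 mm, within the expected 6 to 7.5 mm. I then opened the fingers and withdrew straight up.

**Last checks:** The final scene and wrist pictures show the block hanging level from the hole, with the gripper about 100 mm away. The specimen cup and timer look undisturbed. The beaker and petri dish were not clearly in those pictures, but the arm did not go near them. No check failed. The lug's travel comes from the arm's height change, because its joint cannot be read directly.

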